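Re-index the antenna rotator to the other station and lock it

TASK

Pull the rotator's sprung black knob up, turn it round so that its red pointer goes to the green marker, and let it snap down fully into the notch there; the notch sits near the marker, not exactly at it, so feel for it, and never force the tooth. Then slide the blue lock fully home over the knob's disc, let go, and leave the other things on the table where they are.

Things in the scene. Friction and masses are not known exactly. Their poses are not given: they have to be found in the camera images.
- rotator: Grey antenna rotator fixed to the table. Origin at table level under the knob's axis; z up, x from the lock towards the knob, y to the left. Deck 50 mm high, x from -127 to +88 mm, 150 mm in y. A small white dish, 130 mm across, turns with the knob on an arm at x +180, y +170 mm, up to 225 mm high.
- knob_grip (a point): Grip point on the knob's vertical axis, 96 mm above the table when down. The knob is a black upright bar 46 mm long along the point's x (the pointer's direction), 12 mm wide (grip across this, from above), 36 mm high: top 12 mm above this point, foot 24 mm below, on an aluminium disc 68 mm across. Its x is along the rotator's x when joint plunger is 0.
- pointer_tip (a point): Outer end of the thin red pointer on the knob's disc, 53 mm from the knob's axis, 69 mm above the table when the knob is down.
- plunger_pull (a joint): How far the knob is pulled up, m: 0 down in a notch, 0.008 its tooth just clears the notch and rests on the flat track between notches, 0.014 its end stop. A spring pulls it down with 4.5 N at 0, plus 0.45 N per mm; the knob weighs 0.15 kg. The steel tooth, hidden under the disc 27 mm from the axis, is 7 mm wide in a 9.2 mm notch; more than 30 N on it (from notch side, track or end stop) damages it.
- plunger (a joint): Knob angle, rad, anticlockwise from above positive. 0: old notch, where it starts. One more notch on each side, at +1.05 and -1.05 give or take 0.21 rad: clamped by hand under the disc, out of sight, so its true angle shows only by the tooth dropping in. Play in a notch 0.04 rad either way. Stops at -1.42 and 1.42. Takes 0.03 N m with the tooth clear, up to 0.2 with it rubbing on the track.
- mark_green_top (a point): Centre of the top of the green marker disc, 22 mm diameter, 4 mm high, fixed on the deck 63 mm from the knob's axis, 60 degrees to the left or right of the rotator's x axis: the station wanted.
- mark_orange_top (a point): The same for the orange marker on the other side: the station not wanted.
- lock (a joint): Blue lock slide, m: 0 open, 0.022 fully home towards the knob (along the rotator's x), where its steel tongue lies over the edge of the knob's disc. It goes home only with the knob down, since a raised disc blocks it; 2 N of friction; it stays where it is left.
- lock_grip (a point): Where to grip the lock: in the middle of its upright blue tab, 26 mm long in the rotator's x, 12 mm wide in y (grip across this), its top 17 mm above this point, which is 84 mm above the table; the slide's flat top is 24 mm below this point. On the rotator's x axis, 97 mm before the knob's axis when open, 75 mm when home.
- helical: Bystander, leave it alone: black helical antenna: a 40 mm tube 170 mm long lying along x, with a 90 mm disc at its origin's end. Origin at its underside.
- driver: Bystander, leave it alone: screwdriver. Origin at its underside.
- spanner: Bystander, leave it alone: steel spanner. Origin at its underside.
- cup: Bystander, leave it alone: blue mug, 80 mm across, 90 mm high. Origin at its underside.
- adapter: Bystander, leave it alone: brass adapter, 22 mm across, 32 mm high, standing just to the right of the rotator. Origin at its underside.
- cap: Bystander, leave it alone: brass cap, 20 mm across, 22 mm high, standing just to the left of the rotator. Origin at its underside.
- horn: Bystander, leave it alone: small brass horn antenna, about 110 mm long, 60 mm high. Origin at its underside.

How it is judged:
By the outcome, as a careful person would: the job done as asked, in the order asked, and still so for the second after the job is handed in, with the robot touching nothing.
It also fails if it takes over 58 s, if anything falls off the work surface, if the arm or the gripper's body presses on something with over 40 N, if the wrist force passes 120 N, or if a joint passes its speed limit or range.

ROBOT

A 7-joint arm with a two-finger parallel gripper is mounted at the origin on the work surface. World frame = base frame: x ahead of the robot, y to its left, z up, the work surface at z = 0. Lengths are in m, angles in rad, forces in N, time in s.
With the tool pointing down it reaches from about 0.425 to 0.875 m from the base axis. Payload 8.4 kg.
Tool frame: the origin (TCP) lies between the finger pads; the fingertips stand 17 mm ahead of it and the grasp point (between the pads) lies 2 mm behind it; z points along the fingers, y is the direction in which the jaws open and shut (so a half turn about z gives the same grasp; the last joint's range is limited). The gripper opens to 87 mm and grips with 3 to 60 N. Pads are 19 mm wide; open, the fingers measure 117 mm over their backs; the gripper's body (75 mm by 190 mm) begins 51 mm behind the grasp point.
Start: joints at [1.019, 0.333, 0.04, 1.465, -0.013, 1.343, -0.059], TCP at [0.284, -0.584, 0.24] pointing down, gripper open.
Joint ranges: [-2.58, 2.58], [-0.38, 2.09], [-1.3, 1.39], [0.25, 2.4], [-1.5, 4.64], [0.08, 2.09], [-2.65, 2.65]. Speed limits (rad/s): [2.22, 2.22, 2.79, 2.79, 3.14, 3.14, 3.14].

INTERFACE

Orientations are given as a unit quaternion [w, x, y, z].
In Python, from rig import arm gives the robot as it stands. The module is installed in compiled form; this text tells all that it offers.
- The arm moves only by the shell command python3 -m pendant 'ROWS'. ROWS is JSON, a list of rows, each an object of numbers: "claw": the closure, from 0 (fully open) to 1 (shut); "x", "y", "z": the shift along the world's x, y, z in m; "turn": the turn about the world's z in units of 6 degrees (1.0 is 6 degrees). A call has 1 to 20 rows; each row is the pose to reach, as a shift and turn from the pose measured when the call began; what a row does not reach only later rows make up. A row lasts 1/12 s, in which the tool goes at most 41.7 mm and 7.16 degrees, less where a joint would pass 70% of its speed; a pose out of reach is approached as far as the arm can. A call with a gripper value outside its range is refused whole. The fingers move at their own pace and stop on an object; the grip force is fixed at half the most. Time passes only in rows, so rows that repeat a pose let the fingers close. It gives the time, the measured TCP pose, the force and the opening at its end, in the units of the state.
- arm.get_obs(): the state, without advancing time (a new reading comes with each control period).
- arm.grab_frame(name): name is "scene" or "top"; returns a dict with "frame" (420x560x3 uint8, red, green, blue), "range_z" (420x560 float32, m along the optical axis (not along the pixel's ray), 0 where there is no reading), "fx", "fy", "cx", "cy" (pixels), "k1" (the pictures are not rectified: a ray, as slopes to the right and down, at radius r is drawn at 1 + k1 r^2 times it, then the intrinsics apply), "cam_to_world" (4x4, takes a point from camera to world coordinates). Camera axes: x right, y up, looking along -z (the intrinsics and any distortion apply to the point x, -y, -z); pixel columns grow to the right and rows downward; lengths in m; the calibration is good to about 2 mm. A picture is of the moment at which its call begins.
- arm.job_done(): hands the job in, once; it reports no verdict.
Trained networks look in the newest picture that a camera, given by its name, has taken for a name from the list of things; names that differ only in an ending like _2 or _b are one class to them, and where a whole thing is asked for, a point or a joint stands for the part that bears it (a point fixed in the world has none). Each returns a list of dicts, best first, with "conf" (0 to 1); they miss things now and then, are a little off and sometimes report something else, mostly with a low value. They report only what shows in the picture. A call takes as long as a camera call.
- arm.find_in(camera, label): "position" ([row, column] in pixels, amid what is visible of it).
- arm.spot_point(camera, label): "position" ([row, column] in pixels: a listed point, or the origin of a listed thing).
The state is a dict: "clock": time; "joint_pos": joint angles; "qd": joint speeds; "effort": joint torques, N m; "position": TCP position; "ee_rot": TCP orientation; "ft_force": force on the tool from outside, world axes, zero at the start; "torque": the same for the moment, N m; "opening": finger opening in m.
Only numpy, scipy, OpenCV 4.12 (cv2) and the standard library are available. Lean on these libraries where they do the work, as an engineer would, in place of code of your own. Each camera call takes 0.05 s, during which the arm holds its last target. There are 200 camera calls.

## Working session

There is one attempt and no reset: what is moved stays moved. The work goes in short steps, Python scripts to look and compute and a shell command to move; the robot and the scene stay as the last step left them, time stands still between calls to the robot, and variables do not carry over. Pictures are saved under pics/ and viewed, about 8 in all and at most 12, crops included, and the job is handed in when it is done.

```bash
mkdir -p pics; cat > h.py <<'E'
import numpy as np, cv2
from rig import arm
def ray(f,p):
    r,c=p; xd=(c-f['cx'])/f['fx']; yd=(r-f['cy'])/f['fy']
    x,y=xd,yd
    for _ in range(20):
        s=1+f['k1']*(x*x+y*y); x,y=xd/s,yd/s
    M=np.array(f['cam_to_world']); return M[:3,3], M[:3,:3]@np.array([x,-y,-1])
def at_z(f,p,z):
    o,d=ray(f,p); return o+d*(z-o[2])/d[2]
def depth(f,p):
    r,c=int(round(p[0])),int(round(p[1])); w=f['range_z'][max(r-1,0):r+2,max(c-1,0):c+2]; w=w[w>0]
    o,d=ray(f,p); return o+d*np.median(w) if w.size else None
def tri(f1,p1,f2,p2):
    o1,d1=ray(f1,p1);o2,d2=ray(f2,p2)
    t=np.linalg.lstsq(np.c_[d1,-d2],o2-o1,rcond=None)[0]
    a=o1+d1*t[0];b=o2+d2*t[1]; return (a+b)/2,np.linalg.norm(a-b)
def save(f,n,crop=None,s=1):
    im=f['frame'][:,:,::-1]
    if crop: r0,r1,c0,c1=crop; im=im[r0:r1,c0:c1]
    cv2.imwrite('pics/'+n,cv2.resize(im,None,fx=s,fy=s,interpolation=cv2.INTER_CUBIC))
E
python3 - <<'E'
from h import *
np.set_printoptions(precision=4,suppress=True)
F={n:arm.grab_frame(n) for n in('scene','top')}
for n in F: save(F[n],n+'0.png'); print(n,F[n]['cam_to_world'][:3,3] if hasattr(F[n]['cam_to_world'],'shape') else '')
for l in ['rotator','knob_grip','pointer_tip','mark_green_top','mark_orange_top','lock_grip','cup','adapter','cap','horn','helical']:
    P={}
    for n in F:
        for q in arm.spot_point(n,l)[:2]:
            print(l,n,np.round(q['position'],1),round(q['conf'],2),depth(F[n],q['position'])); P.setdefault(n,q['position'])
    if len(P)==2: print('   tri',*tri(F['scene'],P['scene'],F['top'],P['top']))
print(arm.get_obs())
E
```

```text
scene [1.2561 0.0747 0.7484]
top [ 0.2761 -0.0211  1.335 ]
rotator scene [246.9 269.7] 0.79 [ 0.6205 -0.0309  0.0515]
rotator top [207.2 299.1] 0.69 [ 0.5471 -0.0438  0.102 ]
   tri [ 0.57   -0.0426 -0.0042] 0.006382474726343877
knob_grip scene [216.  267.5] 0.81 [ 0.5817 -0.0428  0.1088]
knob_grip scene [256. 110.] 0.23 [ 0.7009 -0.3743  0.0443]
knob_grip top [199.4 299. ] 0.97 [ 0.5664 -0.0424  0.1082]
   tri [ 0.5693 -0.0438  0.097 ] 0.0023365046133897688
pointer_tip scene [201.9 404.5] 0.46 [0.35   0.2938 0.0022]
pointer_tip top [183.8 296.5] 0.74 [ 0.6231 -0.0345  0.0529]
   tri [0.6039 0.0967 0.2274] 0.2643980716477233
mark_green_top scene [171.  218.5] 0.62 [ 0.309  -0.2356  0.0063]
mark_green_top scene [236.  242.5] 0.47 [ 0.5983 -0.0982  0.0521]
mark_green_top top [188.4 314.7] 0.42 [ 0.6124 -0.0848  0.054 ]
   tri [ 0.5781 -0.1108  0.2197] 0.07030458036061617
mark_orange_top scene [236.1 295.4] 0.57 [0.5816 0.0221 0.0561]
mark_orange_top top [197.2 276. ] 0.53 [0.5822 0.0195 0.0538]
   tri [0.5815 0.0208 0.0559] 0.0027383503458266473
lock_grip scene [192.2 265.5] 0.49 [ 0.4
[... 916 characters left out ...]
 0.68 [ 0.6637 -0.1354  0.0219]
helical scene [223.8 307. ] 0.63 [0.4811 0.0418 0.0026]
helical top [260.1 408.9] 0.82 [ 0.431  -0.3479  0.0371]
   tri [ 0.4542 -0.3081 -0.2148] 0.20049358011513221
{'clock': 1.2, 'joint_pos': array([ 1.0188,  0.3332,  0.0399,  1.4654, -0.0134,  1.3433, -0.0585]), 'qd': array([-0.0007, -0.0004, -0.0002,  0.0019,  0.    ,  0.0008,  0.0024]), 'effort': array([  0.0004, -65.6107,   1.3329, -40.4051,  -0.06  ,   0.035 ,
         0.    ]), 'position': array([ 0.2844, -0.5845,  0.2395]), 'ee_rot': array([-0.    ,  0.9745,  0.2245,  0.    ]), 'ft_force': array([-0.4218,  0.6563,  0.4472]), 'torque': array([ 0.0633,  0.0228, -0.0812]), 'opening': 0.08723862953467064}
```

```bash
python3 - <<'E'
from h import *
f=arm.grab_frame('scene'); save(f,'s1.png',(110,340,100,450),2.2)
g=arm.grab_frame('top'); save(g,'t1.png',(100,300,180,440),2.9)
E
```

```text
(no output)
```

View pics/s1.png

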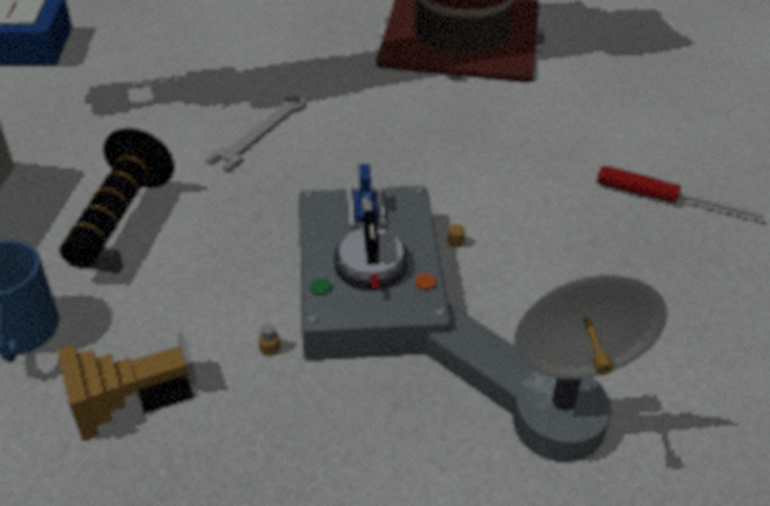

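View pics/t1.png

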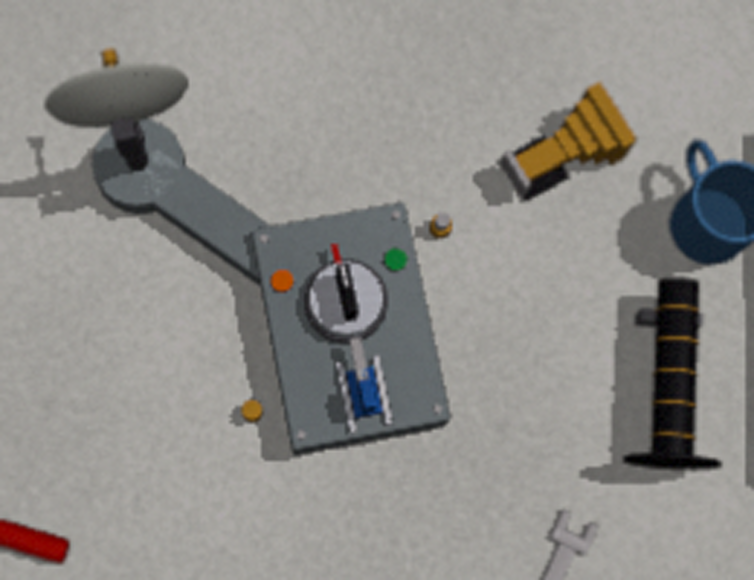

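The scene crop shows the knob at about (372,235), green marker at (320,287) and orange at (425,282). Green is on the rotator's right, so the knob turns clockwise (negative). The top crop shows the lock's blue tab at (366,390), the knob at (346,290) and the pointer at (336,252). The adapter (440,225) and cap (252,410) stand close beside the deck.

```bash
python3 - <<'E'
from h import *
from scipy.optimize import least_squares
np.set_printoptions(precision=4,suppress=True)
F={n:arm.grab_frame(n) for n in('scene','top')}
def blob(f,lo,hi,box,smin=110,vmin=40):
    hsv=cv2.cvtColor(f['frame'],cv2.COLOR_RGB2HSV); m=cv2.inRange(hsv,(lo,smin,vmin),(hi,255,255))
    k=np.zeros_like(m); r0,r1,c0,c1=box; k[r0:r1,c0:c1]=m[r0:r1,c0:c1]
    r,c=np.nonzero(k); return np.array([r.mean(),c.mean()]),len(r)
B={'scene':(170,260,230,310),'top':(170,250,265,330)}
obs={}
for nm,lo,hi in(('green',45,80),('orange',6,16)):
    P={n:blob(F[n],lo,hi,B[n]) for n in F}; print(nm,P)
    p=tri(F['scene'],P['scene'][0],F['top'],P['top'][0]); print(p); obs[nm]=p[0]
    print(depth(F['scene'],P['scene'][0]),depth(F['top'],P['top'][0]))
for l in('knob_grip','lock_grip'):
    P={n:arm.spot_point(n,l)[0]['position'] for n in F}; p=tri(F['scene'],P['scene'],F['top'],P['top']);print(l,P,*p);obs[l]=p[0]
loc={'green':(.0315,-.0546),'orange':(.0315,.0546),'knob_grip':(0,0),'lock_grip':(-.097,0)}
def res(v):
    c,s=np.cos(v[2]),np.sin(v[2]);R=np.array([[c,-s],[s,c]])
    return np.concatenate([v[:2]+R@np.array(loc[k])-obs[k][:2] for k in loc])
s=least_squares(res,[.57,-.043,.25]); print(s.x,np.degrees(s.x[2]),s.fun*1000)
E
```

```text
green {'scene': (array([239.9592, 245.1224]), 49), 'top': (array([189., 316.]), 45)}
(array([ 0.6111, -0.0889,  0.0538]), np.float64(0.0007842309091430286))
[ 0.613  -0.0888  0.0558] [ 0.6106 -0.0884  0.0554]
orange {'scene': (array([236.5593, 293.6271]), 59), 'top': (array([196.3137, 276.7843]), 51)}
(array([0.5841, 0.0179, 0.0564]), np.float64(0.000953426957714702))
[0.5822 0.0182 0.0546] [0.585  0.0175 0.0529]
knob_grip {'scene': [218.9, 267.5], 'top': [198.6, 297.2]} [ 0.5728 -0.0411  0.0915] 0.0064635732618327025
lock_grip {'scene': [194.2, 264.7], 'top': [233.3, 308.3]} [ 0.4818 -0.0693  0.0857] 0.00414934672255233
[ 0.5706 -0.0431  0.2718] 15.570285721816122 [ 4.5636  1.6474  2.2208  0.1138 -2.1493 -1.987  -4.6351  0.2257]
```

```bash
python3 -m pendant '[{"x":0.02,"y":0.04,"z":0.01,"turn":0.5},{"x":0.14,"y":0.27,"z":0.01,"turn":6},{"x":0.14,"y":0.27,"z":0.01,"turn":6},{"x":0.14,"y":0.27,"z":0.01,"turn":6},{"x":0.14,"y":0.27,"z":0.01,"turn":6},{"x":0.14,"y":0.27,"z":0.01,"turn":6},{"x":0.14,"y":0.27,"z":0.01,"turn":6},{"x":0.283,"y":0.541,"z":0,"turn":14},{"x":0.283,"y":0.541,"z":0,"turn":14},{"x":0.283,"y":0.541,"z":0,"turn":14},{"x":0.283,"y":0.541,"z":0,"turn":14},{"x":0.283,"y":0.541,"z":0,"turn":14},{"x":0.283,"y":0.541,"z":0,"turn":14},{"x":0.283,"y":0.541,"z":0,"turn":14},{"x":0.283,"y":0.541,"z":0,"turn":14},{"x":0.283,"y":0.541,"z":0,"turn":14}]'; python3 -c "
from rig import arm
o=arm.get_obs();print(o['joint_pos'],o['ee_rot'],o['ft_force'])"
```

```text
[ 1.01882899  0.33319085  0.03989159  1.46540705 -0.01344055  1.34332055
 -0.05852062] [-3.59412107e-05  9.74490361e-01  2.24429353e-01  1.56533842e-05] [ 0.80125072 -0.02363928  0.78157216]validation failed for argument at $[0]...
```

```bash
python3 -m pendant '[{"claw":0,"x":0.14,"y":0.27,"z":0.01,"turn":6},{"claw":0,"x":0.14,"y":0.27,"z":0.01,"turn":6},{"claw":0,"x":0.14,"y":0.27,"z":0.01,"turn":6},{"claw":0,"x":0.14,"y":0.27,"z":0.01,"turn":6},{"claw":0,"x":0.14,"y":0.27,"z":0.01,"turn":6},{"claw":0,"x":0.14,"y":0.27,"z":0.01,"turn":6},{"claw":0,"x":0.283,"y":0.541,"z":0,"turn":14},{"claw":0,"x":0.283,"y":0.541,"z":0,"turn":14},{"claw":0,"x":0.283,"y":0.541,"z":0,"turn":14},{"claw":0,"x":0.283,"y":0.541,"z":0,"turn":14},{"claw":0,"x":0.283,"y":0.541,"z":0,"turn":14},{"claw":0,"x":0.283,"y":0.541,"z":0,"turn":14},{"claw":0,"x":0.283,"y":0.541,"z":0,"turn":14},{"claw":0,"x":0.283,"y":0.541,"z":0,"turn":14},{"claw":0,"x":0.283,"y":0.541,"z":0,"turn":14}]'; python3 -c "
from rig import arm
o=arm.get_obs();print(o['joint_pos'],o['ee_rot'],o['ft_force'])"
```

```text
clock: 2.85
position: [0.5685, -0.0389, 0.2398]
ee_rot: [0.0, 0.572, 0.82, 0.001]
ft_force: [-0.4, 0.2, -0.1]
opening: 0.0874
[ 0.43653797  0.20988104 -0.51250769  1.64301385  0.10445166  1.3151765
  0.25892588] [5.34179857e-05 5.72436065e-01 8.19948892e-01 8.74076225e-04] [-0.40154501  0.16714318 -0.06100425]
```

```bash
python3 -m pendant '[{"claw":0,"x":-0.001,"y":-0.0043,"z":0,"turn":14},{"claw":0,"x":-0.001,"y":-0.0043,"z":0,"turn":14},{"claw":0,"x":-0.001,"y":-0.0043,"z":0,"turn":14},{"claw":0,"x":-0.001,"y":-0.0043,"z":0,"turn":14},{"claw":0,"x":-0.001,"y":-0.0043,"z":0,"turn":14},{"claw":0,"x":-0.001,"y":-0.0043,"z":0,"turn":14},{"claw":0,"x":-0.001,"y":-0.0043,"z":0,"turn":14},{"claw":0,"x":-0.001,"y":-0.0043,"z":0,"turn":14},{"claw":0,"x":-0.001,"y":-0.0043,"z":0,"turn":14},{"claw":0,"x":-0.001,"y":-0.0043,"z":-0.03,"turn":14},{"claw":0,"x":-0.001,"y":-0.0043,"z":-0.06,"turn":14},{"claw":0.3,"x":-0.001,"y":-0.0043,"z":-0.09,"turn":14},{"claw":0.6,"x":-0.001,"y":-0.0043,"z":-0.108,"turn":14},{"claw":0.6,"x":-0.001,"y":-0.0043,"z":-0.108,"turn":14},{"claw":0.6,"x":-0.001,"y":-0.0043,"z":-0.108,"turn":14},{"claw":0.6,"x":-0.001,"y":-0.0043,"z":-0.108,"turn":14}]'; python3 - <<'E'
from h import *
o=arm.get_obs();print(o['joint_pos'],o['position'],np.degrees(2*np.arctan2(o['ee_rot'][2],o['ee_rot'][1])))
f=arm.grab_frame('scene'); save(f,'s2.png',(150,270,200,340),4.5)
E
```

```text
clock: 4.18
position: [0.5684, -0.0432, 0.1334]
ee_rot: [0.0, -0.123, 0.992, 0.0]
ft_force: [-0.0, 0.8, 0.7]
opening: 0.0616
[ 0.55568958  0.32425639 -0.65962228  1.76534387  0.21699472  1.12518969
  1.64457969] [ 0.56840527 -0.04317048  0.13336842] 194.12771734784994
```

View pics/s2.png

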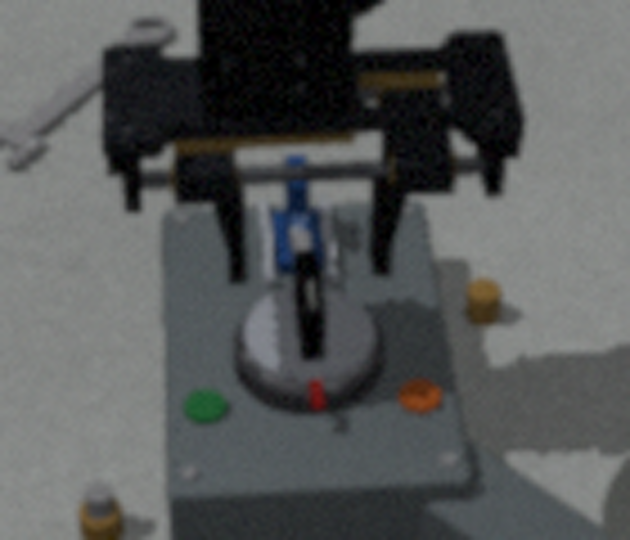

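The fingers, at columns 235 and 383, straddle the knob (about 308). I'll go down and narrow the jaws.

```bash
python3 -m pendant '[{"claw":0.6,"x":-0.0005,"y":0,"z":-0.02,"turn":0},{"claw":0.7,"x":-0.0005,"y":0,"z":-0.038,"turn":0},{"claw":0.7,"x":-0.0005,"y":0,"z":-0.038,"turn":0},{"claw":0.7,"x":-0.0005,"y":0,"z":-0.038,"turn":0},{"claw":0.8,"x":-0.0005,"y":0,"z":-0.038,"turn":0},{"claw":0.8,"x":-0.0005,"y":0,"z":-0.038,"turn":0},{"claw":0.8,"x":-0.0005,"y":0,"z":-0.038,"turn":0}]'
python3 -m pendant '[{"claw":0.83,"x":0,"y":0,"z":0,"turn":0},{"claw":0.83,"x":0,"y":0,"z":0,"turn":0},{"claw":0.86,"x":0,"y":0,"z":0,"turn":0},{"claw":0.86,"x":0,"y":0,"z":0,"turn":0}]'
```

```text
clock: 4.82
position: [0.5689, -0.0432, 0.0969]
ee_rot: [0.002, -0.123, 0.992, 0.0]
ft_force: [0.2, -0.4, 0.4]
opening: 0.0194
clock: 5.15
position: [0.5689, -0.0432, 0.0971]
ee_rot: [0.002, -0.123, 0.992, 0.0]
ft_force: [0.9, 1.8, 0.5]
opening: 0.0132
```

```bash
python3 -m pendant '[{"claw":0.88,"x":0,"y":0,"z":-0.001,"turn":0},{"claw":0.9,"x":0,"y":0,"z":-0.001,"turn":0},{"claw":1,"x":0,"y":0,"z":-0.001,"turn":0},{"claw":1,"x":0,"y":0,"z":-0.001,"turn":0},{"claw":1,"x":0,"y":0,"z":-0.001,"turn":0}]'; python3 -c "
from rig import arm
o=arm.get_obs();print(o['torque'],o['ft_force'],o['position'])"
```

```text
clock: 5.57
position: [0.569, -0.0427, 0.0966]
ee_rot: [0.002, -0.123, 0.992, 0.0]
ft_force: [-1.2, 1.2, 5.2]
opening: 0.0118
[0.4003742  0.46681888 0.04698089] [-1.16909345  1.22945975  5.23865066] [ 0.56899621 -0.0427153   0.096581  ]
```

```bash
python3 -m pendant '[{"claw":1,"x":0,"y":0,"z":0.003,"turn":0},{"claw":1,"x":0,"y":0,"z":0.006,"turn":0},{"claw":1,"x":0,"y":0,"z":0.006,"turn":0}]';python3 -m pendant '[{"claw":1,"x":0,"y":0,"z":0.003,"turn":0},{"claw":1,"x":0,"y":0,"z":0.006,"turn":0},{"claw":1,"x":0,"y":0,"z":0.006,"turn":0}]'; python3 -c "
from rig import arm
o=arm.get_obs();print(o['torque'],o['ft_force'],o['position'])"
```

```text
clock: 5.82
position: [0.5689, -0.0427, 0.1025]
ee_rot: [0.002, -0.123, 0.992, 0.0]
ft_force: [3.2, 0.9, -8.0]
opening: 0.0114
clock: 6.07
position: [0.5688, -0.0428, 0.1085]
ee_rot: [0.002, -0.123, 0.992, 0.0]
ft_force: [4.6, -0.1, -11.3]
opening: 0.012
[ 2.25743108e-01 -1.23353628e+00 -2.31072271e-04] [  4.63547216  -0.11882934 -11.33111735] [ 0.56884509 -0.04277756  0.10847648]
```

```bash
python3 -m pendant '[{"claw":1,"x":0,"y":0,"z":-0.001,"turn":-0.5},{"claw":1,"x":0,"y":0,"z":-0.001,"turn":-1},{"claw":1,"x":0,"y":0,"z":-0.001,"turn":-1.5},{"claw":1,"x":0,"y":0,"z":-0.001,"turn":-2},{"claw":1,"x":0,"y":0,"z":-0.001,"turn":-2.5},{"claw":1,"x":0,"y":0,"z":-0.001,"turn":-2.5}]'; python3 -c "
from rig import arm
o=arm.get_obs();print(o['torque'],o['ft_force'],o['position'])"
```

```text
clock: 6.57
position: [0.5689, -0.0428, 0.1072]
ee_rot: [0.002, 0.009, 1.0, 0.0]
ft_force: [4.9, -0.4, -10.4]
opening: 0.0118
[ 0.08591732 -1.26902058 -0.07011116] [  4.87173174  -0.43210929 -10.39018234] [ 0.56886313 -0.04279634  0.10723511]
```

```bash
python3 -m pendant '[{"claw":1,"x":0,"y":0,"z":0,"turn":-0.6},{"claw":1,"x":0,"y":0,"z":0,"turn":-1.2},{"claw":1,"x":0,"y":0,"z":0,"turn":-1.8},{"claw":1,"x":0,"y":0,"z":0,"turn":-2.4},{"claw":1,"x":0,"y":0,"z":0,"turn":-3},{"claw":1,"x":0,"y":0,"z":0,"turn":-3.6},{"claw":1,"x":0,"y":0,"z":0,"turn":-4.2},{"claw":1,"x":0,"y":0,"z":0,"turn":-4.6},{"claw":1,"x":0,"y":0,"z":0,"turn":-4.6}]'; cat > o.py <<'E'
from h import *
o=arm.get_obs();print('T',np.round(o['torque'],2),'F',np.round(o['ft_force'],1),'P',np.round(o['position'],4),'knob deg',round(np.degrees(2*np.arctan2(o['ee_rot'][2],o['ee_rot'][1]))%360-194.1,1))
E
python3 o.py
```

```text
clock: 7.32
position: [0.5688, -0.043, 0.107]
ee_rot: [0.002, 0.247, 0.969, -0.0]
ft_force: [5.0, 0.2, -10.7]
opening: 0.0115
T [-0.09 -1.22 -0.05] F [  5.    0.2 -10.7] P [ 0.5688 -0.043   0.107 ] knob deg -42.7
```

```bash
python3 -m pendant '[{"claw":1,"x":0,"y":0,"z":-0.001,"turn":-0.3},{"claw":1,"x":0,"y":0,"z":-0.002,"turn":-0.5},{"claw":1,"x":0,"y":0,"z":-0.003,"turn":-0.5},{"claw":1,"x":0,"y":0,"z":-0.003,"turn":-0.5}]';python3 o.py
```

```text
clock: 7.65
position: [0.5688, -0.043, 0.1045]
ee_rot: [0.002, 0.272, 0.962, -0.001]
ft_force: [0.8, -0.6, -4.2]
opening: 0.0121
T [-0.05 -0.44 -0.03] F [ 0.8 -0.6 -4.2] P [ 0.5688 -0.043   0.1045] knob deg -45.6
```

```bash
R='x'; python3 -m pendant '[{"claw":1,"x":0,"y":0,"z":-0.0003,"turn":-0.15},{"claw":1,"x":0,"y":0,"z":-0.0003,"turn":-0.3},{"claw":1,"x":0,"y":0,"z":-0.0003,"turn":-0.3}]'>/dev/null;python3 o.py;python3 -m pendant '[{"claw":1,"x":0,"y":0,"z":-0.0003,"turn":-0.15},{"claw":1,"x":0,"y":0,"z":-0.0003,"turn":-0.3},{"claw":1,"x":0,"y":0,"z":-0.0003,"turn":-0.3}]'>/dev/null;python3 o.py
```

```text
T [-0.09 -0.4   0.13] F [ 0.5  0.3 -2.3] P [ 0.5688 -0.043   0.1045] knob deg -47.5
T [ 0.   -0.2   0.07] F [-0.7  0.4  0.1] P [ 0.5688 -0.043   0.1044] knob deg -49.4
```

```bash
python3 -m pendant '[{"claw":1,"x":0,"y":0,"z":0,"turn":-0.15},{"claw":1,"x":0,"y":0,"z":0,"turn":-0.3},{"claw":1,"x":0,"y":0,"z":0,"turn":-0.3}]'>/dev/null;python3 o.py;python3 -m pendant '[{"claw":1,"x":0,"y":0,"z":-0.0003,"turn":-0.15},{"claw":1,"x":0,"y":0,"z":-0.0003,"turn":-0.3},{"claw":1,"x":0,"y":0,"z":-0.0003,"turn":-0.3}]'>/dev/null;python3 o.py
```

```text
T [-0.04 -0.33  0.05] F [-0.8  0.4 -2.1] P [ 0.5688 -0.043   0.1043] knob deg -51.2
T [-0.04 -0.08  0.07] F [ 0.2  0.2 -0.1] P [ 0.5689 -0.043   0.1042] knob deg -53.1
```

```bash
python3 -m pendant '[{"claw":1,"x":0,"y":0,"z":0,"turn":-0.15},{"claw":1,"x":0,"y":0,"z":0,"turn":-0.3},{"claw":1,"x":0,"y":0,"z":0,"turn":-0.3}]'>/dev/null;python3 o.py
```

```text
T [-0.03 -0.36  0.07] F [-0.3 -0.2 -1.4] P [ 0.5688 -0.0431  0.1041] knob deg -55.0
```

```bash
python3 -m pendant '[{"claw":1,"x":0,"y":0,"z":0,"turn":-0.15},{"claw":1,"x":0,"y":0,"z":0,"turn":-0.3},{"claw":1,"x":0,"y":0,"z":0,"turn":-0.3}]'>/dev/null;python3 o.py;python3 -m pendant '[{"claw":1,"x":0,"y":0,"z":-0.0003,"turn":-0.15},{"claw":1,"x":0,"y":0,"z":-0.0003,"turn":-0.3},{"claw":1,"x":0,"y":0,"z":-0.0003,"turn":-0.3}]'>/dev/null;python3 o.py
```

```text
T [-0.11 -1.04 -0.04] F [ 4.  -0.7 -9.1] P [ 0.5688 -0.0431  0.1035] knob deg -56.9
T [-0.04 -1.05 -0.04] F [ 3.6  0.1 -9.2] P [ 0.5688 -0.0431  0.1028] knob deg -58.8
```

At about −57° the tooth dropped in: Fz went to −9 N and z fell. I'll lower it, checking that the spring force follows the height.

```bash
python3 -m pendant '[{"claw":1,"x":0,"y":0,"z":-0.001,"turn":0},{"claw":1,"x":0,"y":0,"z":-0.002,"turn":0},{"claw":1,"x":0,"y":0,"z":-0.003,"turn":0},{"claw":1,"x":0,"y":0,"z":-0.003,"turn":0}]'>/dev/null;python3 o.py
```

```text
T [-0.02 -0.96 -0.02] F [ 4.  -0.3 -6.8] P [ 0.5688 -0.0431  0.0997] knob deg -58.8
```

```bash
python3 -m pendant '[{"claw":1,"x":0,"y":0,"z":-0.001,"turn":0},{"claw":1,"x":0,"y":0,"z":-0.002,"turn":0},{"claw":1,"x":0,"y":0,"z":-0.002,"turn":0}]'>/dev/null;python3 o.py; python3 -m pendant '[{"claw":0.75,"x":0,"y":0,"z":0,"turn":0},{"claw":0.75,"x":0,"y":0,"z":0,"turn":0},{"claw":0.75,"x":0,"y":0,"z":0,"turn":0},{"claw":0.75,"x":0,"y":0,"z":0,"turn":0}]'; python3 o.py
```

```text
T [-0.07 -0.89 -0.01] F [ 3.  -0.1 -6.3] P [ 0.5688 -0.0432  0.0976] knob deg -58.8
clock: 10.32
position: [0.5689, -0.0431, 0.098]
ee_rot: [0.002, 0.38, 0.925, -0.001]
ft_force: [0.3, -0.3, 0.1]
opening: 0.0209
T [-0.01 -0.1  -0.  ] F [ 0.3 -0.3  0.1] P [ 0.5689 -0.0431  0.098 ] knob deg -58.8
```

```bash
python3 -m pendant '[{"claw":0.5,"x":0,"y":0,"z":0.03,"turn":0},{"claw":0.5,"x":0,"y":0,"z":0.06,"turn":0},{"claw":0.5,"x":-0.04,"y":-0.01,"z":0.06,"turn":9.8},{"claw":0.5,"x":-0.08,"y":-0.02,"z":0.06,"turn":9.8},{"claw":0.5,"x":-0.094,"y":-0.024,"z":0.06,"turn":9.8},{"claw":0.5,"x":-0.094,"y":-0.024,"z":0.06,"turn":9.8},{"claw":0.5,"x":-0.094,"y":-0.024,"z":0.06,"turn":9.8},{"claw":0.5,"x":-0.094,"y":-0.024,"z":0.06,"turn":9.8},{"claw":0.5,"x":-0.094,"y":-0.024,"z":0.06,"turn":9.8},{"claw":0.5,"x":-0.094,"y":-0.024,"z":0.06,"turn":9.8},{"claw":0.5,"x":-0.094,"y":-0.024,"z":0.06,"turn":9.8},{"claw":0.5,"x":-0.094,"y":-0.024,"z":0.06,"turn":9.8}]'; python3 o.py; python3 - <<'E'
from h import *
np.set_printoptions(precision=4,suppress=True)
f=arm.grab_frame('scene'); save(f,'s3.png',(140,260,200,340),4.5)
for l in('knob_grip','pointer_tip','lock_grip'): print(l,arm.spot_point('scene',l)[:2])
for q in arm.spot_point('scene','pointer_tip')[:1]: print(at_z(f,q['position'],.069),depth(f,q['position']))
for q in arm.spot_point('scene','knob_grip')[:1]: print(at_z(f,q['position'],.096))
for q in arm.spot_point('scene','lock_grip')[:1]: print(at_z(f,q['position'],.084))
E
```

```text
clock: 11.32
position: [0.4749, -0.067, 0.1583]
ee_rot: [0.002, -0.123, 0.992, -0.0]
ft_force: [-0.1, 0.5, 0.0]
opening: 0.043
T [ 0.1  -0.08 -0.  ] F [-0.1  0.5  0. ] P [ 0.4749 -0.067   0.1583] knob deg 0.1
knob_grip [{'position': [216.0, 265.5], 'conf': 0.85}]
pointer_tip [{'position': [234.8, 246.6], 'conf': 0.58}]
lock_grip [{'position': [192.5, 265.0], 'conf': 0.5}]
[ 0.609  -0.0858  0.069 ] [ 0.5946 -0.0893  0.0539]
[ 0.569  -0.0496  0.096 ]
[ 0.4732 -0.068   0.084 ]
```

View pics/s3.png

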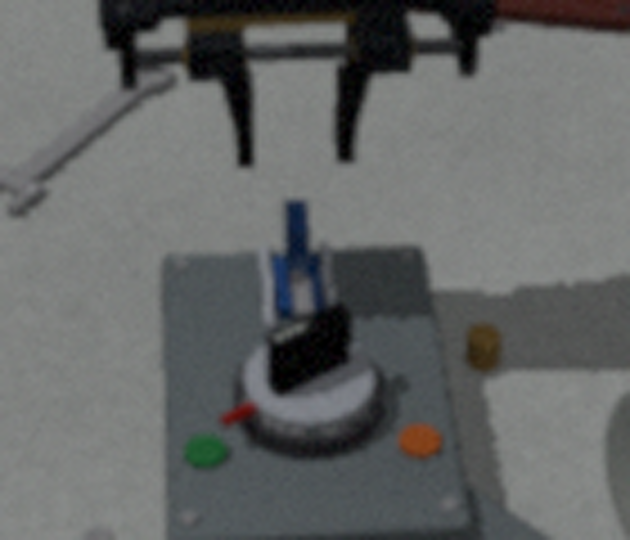

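The pointer's tip, at about (225,418), now lies beside the green marker at (205,452). The disc looks fully down, and the fingers straddle the lock tab at column 296.

```bash
python3 -m pendant '[{"claw":0.5,"x":0,"y":0,"z":-0.035,"turn":0},{"claw":0.6,"x":0,"y":0,"z":-0.06,"turn":0},{"claw":0.7,"x":0,"y":0,"z":-0.074,"turn":0},{"claw":0.75,"x":0,"y":0,"z":-0.074,"turn":0},{"claw":0.8,"x":0,"y":0,"z":-0.074,"turn":0},{"claw":0.8,"x":0,"y":0,"z":-0.074,"turn":0}]'; python3 o.py;  python3 -m pendant '[{"claw":0.85,"x":0,"y":0,"z":0,"turn":0},{"claw":0.9,"x":0,"y":0,"z":0,"turn":0},{"claw":1,"x":0,"y":0,"z":0,"turn":0},{"claw":1,"x":0,"y":0,"z":0,"turn":0},{"claw":1,"x":0,"y":0,"z":0,"turn":0}]'; python3 o.py
```

```text
clock: 12.17
position: [0.4757, -0.067, 0.0852]
ee_rot: [0.002, -0.122, 0.992, -0.0]
ft_force: [0.2, -0.3, 0.5]
opening: 0.0208
T [ 0.16 -0.1  -0.  ] F [ 0.2 -0.3  0.5] P [ 0.4757 -0.067   0.0852] knob deg -0.0
clock: 12.58
position: [0.4763, -0.0657, 0.0865]
ee_rot: [0.003, -0.123, 0.992, 0.0]
ft_force: [-1.8, 5.1, 6.0]
opening: 0.0117
T [ 1.39  0.41 -0.09] F [-1.8  5.1  6. ] P [ 0.4763 -0.0657  0.0865] knob deg 0.0
```

```bash
python3 -m pendant '[{"claw":1,"x":0.003,"y":0.0008,"z":0,"turn":0},{"claw":1,"x":0.006,"y":0.0015,"z":0,"turn":0},{"claw":1,"x":0.009,"y":0.0023,"z":0,"turn":0},{"claw":1,"x":0.009,"y":0.0023,"z":0,"turn":0}]'; python3 o.py;  python3 -m pendant '[{"claw":1,"x":0.003,"y":0.0008,"z":0,"turn":0},{"claw":1,"x":0.006,"y":0.0015,"z":0,"turn":0},{"claw":1,"x":0.009,"y":0.0023,"z":0,"turn":0},{"claw":1,"x":0.009,"y":0.0023,"z":0,"turn":0}]'; python3 o.py
```

```text
clock: 12.92
position: [0.4859, -0.0632, 0.0866]
ee_rot: [0.003, -0.123, 0.992, 0.0]
ft_force: [-0.6, 0.2, -3.6]
opening: 0.0117
T [ 0.29 -0.06 -0.11] F [-0.6  0.2 -3.6] P [ 0.4859 -0.0632  0.0866] knob deg 0.0
clock: 13.25
position: [0.4957, -0.0608, 0.0866]
ee_rot: [0.004, -0.123, 0.992, 0.0]
ft_force: [0.7, -0.7, -5.0]
opening: 0.0116
T [ 0.13 -0.24 -0.08] F [ 0.7 -0.7 -5. ] P [ 0.4957 -0.0608  0.0866] knob deg 0.0
```

```bash
python3 -m pendant '[{"claw":1,"x":0.001,"y":0.0003,"z":-0.0005,"turn":0},{"claw":1,"x":0.002,"y":0.0005,"z":-0.0005,"turn":0},{"claw":1,"x":0.002,"y":0.0005,"z":-0.0005,"turn":0}]'; python3 o.py; python3 -m pendant '[{"claw":1,"x":0.001,"y":0.0003,"z":0,"turn":0},{"claw":1,"x":0.001,"y":0.0003,"z":0,"turn":0}]'; python3 o.py
```

```text
clock: 13.5
position: [0.4966, -0.0606, 0.0865]
ee_rot: [0.002, -0.123, 0.992, 0.0]
ft_force: [-10.8, -0.3, 11.0]
opening: 0.0116
T [ 0.11  2.3  -0.03] F [-10.8  -0.3  11. ] P [ 0.4966 -0.0606  0.0865] knob deg -0.0
clock: 13.67
position: [0.4966, -0.0606, 0.0865]
ee_rot: [0.001, -0.123, 0.992, 0.0]
ft_force: [-7.8, -0.5, 4.4]
opening: 0.012
T [ 0.08  1.64 -0.06] F [-7.8 -0.5  4.4] P [ 0.4966 -0.0606  0.0865] knob deg -0.0
```

```bash
python3 -m pendant '[{"claw":1,"x":0.001,"y":0.0003,"z":0,"turn":0},{"claw":1,"x":0.0025,"y":0.0006,"z":0,"turn":0},{"claw":1,"x":0.0025,"y":0.0006,"z":0,"turn":0}]'; python3 o.py; python3 -m pendant '[{"claw":0.7,"x":0,"y":0,"z":0,"turn":0},{"claw":0.7,"x":0,"y":0,"z":0,"turn":0},{"claw":0.7,"x":0,"y":0,"z":0,"turn":0},{"claw":0.6,"x":0,"y":0,"z":0.02,"turn":0},{"claw":0.5,"x":0,"y":0,"z":0.05,"turn":0},{"claw":0.5,"x":-0.03,"y":0,"z":0.09,"turn":0},{"claw":0.5,"x":-0.05,"y":-0.04,"z":0.13,"turn":0},{"claw":0.5,"x":-0.05,"y":-0.08,"z":0.15,"turn":0},{"claw":0.5,"x":-0.05,"y":-0.12,"z":0.15,"turn":0},{"claw":0.5,"x":-0.05,"y":-0.16,"z":0.15,"turn":0},{"claw":0.5,"x":-0.05,"y":-0.18,"z":0.15,"turn":0},{"claw":0.5,"x":-0.05,"y":-0.18,"z":0.15,"turn":0}]'; python3 - <<'E'
from h import *
f=arm.grab_frame('scene'); save(f,'s4.png',(150,270,200,340),4.5)
g=arm.grab_frame('top'); save(g,'t4.png',(130,290,200,400),3.5)
P={}
for l in('lock_grip','knob_grip','pointer_tip'):
    a=arm.spot_point('scene',l);b=arm.spot_point('top',l)
    if a and b: print(l,*tri(f,a[0]['position'],g,b[0]['position']),at_z(f,a[0]['position'],{'l':.084,'k':.096,'p':.069}[l[0]]))
E
```

```text
clock: 13.92
position: [0.4968, -0.0606, 0.0865]
ee_rot: [-0.002, -0.122, 0.992, -0.0]
ft_force: [-14.9, -0.7, 12.7]
opening: 0.0116
T [-0.07  3.12 -0.1 ] F [-14.9  -0.7  12.7] P [ 0.4968 -0.0606  0.0865] knob deg -0.0
clock: 14.92
position: [0.4456, -0.2492, 0.2371]
ee_rot: [-0.001, -0.118, 0.993, -0.002]
ft_force: [-1.3, -0.7, 0.4]
opening: 0.0434
lock_grip [ 0.50171506 -0.0656428   0.08872359] 0.000602355882763273 [ 0.49629395 -0.06634405  0.084     ]
knob_grip [ 0.57016712 -0.04019683  0.10372172] 0.0019025780757660267 [ 0.56202633 -0.04253538  0.096     ]
pointer_tip [ 0.60922993 -0.08095807  0.07357954] 0.006791579035573689 [ 0.60508858 -0.08544867  0.069     ]
```

View pics/s4.png

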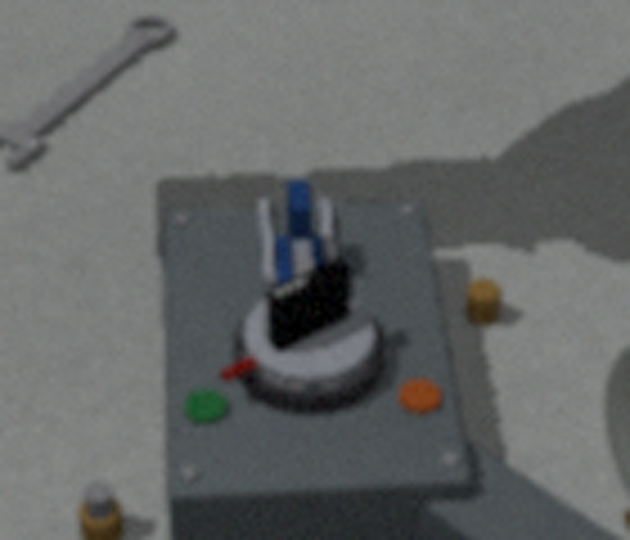

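View pics/t4.png

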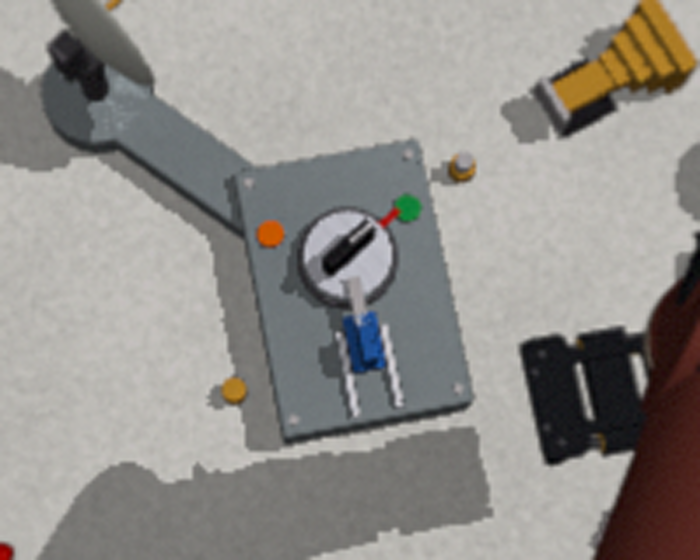

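The scene crop shows the knob down, with the pointer at about (225,370) beside green (207,407). The top crop shows the tongue over the disc's edge at (357,290) and the pointer at (390,217) reaching green (407,208). The bystanders in view are in place.

```bash
python3 -c "
from rig import arm
print(arm.job_done())"
```

```text
the job is handed in; nothing more can be done
None
```

The knob is down in the notch by the green marker, the blue lock is home over its disc, and I handed the job in at about 15 s on the clock.

- **Knob:** I pulled it up about 12 mm; the measured 11.3 N matches the spring. I turned it clockwise and felt along the track in steps of about 2°. The tooth dropped in at about −57°, and I let the knob go at −58.8°. Force on the tool stayed under about 12 N, with almost no turning moment, so the tooth was not forced.
- **Lock:** I slid it about 21 mm to a firm stop, where a 15 N push moved it only 0.2 mm further. I then let go and backed the arm clear.
- **Final pictures:** The pointer is at green, the lock's tongue lies over the disc's edge, and the bystanders in view (adapter, cap, horn, spanner) have not moved. The cup, helical antenna and screwdriver were not fully in these last crops, but the arm never went near them at low height.
- **Disagreements:**
  - Lock travel came out as about 21 mm by the arm and 24 mm by the camera, against the stated 22 mm.
  - The last two-camera knob height was 104 mm against the stated 96 mm. I put that down to network error, because the knob's disc looks fully down and the tongue passes over it.

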